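Close up a row of battery cells in the stacking jig

ROBOT

A 6-joint arm with a two-finger parallel gripper is mounted at the origin on the work surface. World frame = base frame: x ahead of the robot, y to its left, z up, the work surface at z = 0. Lengths are in mm, angles in rad, forces in N, time in s.
With the tool pointing down it reaches from about 275 to 725 mm from the base axis. Payload 5.6 kg.
Tool frame: the origin (TCP) lies midway between the tips of the shut fingers; the grasp point (between the pads) lies 19 mm behind it; z points along the fingers, y is the line along which they close (so a half turn about z gives the same grasp; the last joint's range is limited). The gripper opens to 85 mm and grips with 20 to 120 N. Pads are 22 mm wide; open, the fingers measure 114 mm over their backs; the gripper's body (76 mm by 85 mm) begins 54 mm behind the grasp point. The pads swing forward as they close: fully open they stand 13 mm farther back than shut.
Start: joints at [-0.993, 0.255, 0.108, 0, -1.424, -0.285], TCP at [158.769, -526.579, 231.283] pointing down, gripper open.
Joint ranges: [-2.95, 2.95], [-1.21, 1.97], [-1.09, 1.5], [-2.87, 1.71], [-2.94, -0.07], [-3.05, 3.05]. Speed limits (rad/s): [2.57, 2.57, 3.14, 3.14, 3.14, 3.14].

INTERFACE

Orientations are given as a unit quaternion [w, x, y, z].
In Python, from rig import r gives the robot as it stands.
- The arm moves only by the shell command python3 -m jog 'ROWS' [FORCE]. ROWS is text: rows parted by semicolons, each of 7 numbers parted by spaces: the shift along the tool's x, y, z in cm, then the turn, a rotation vector about the tool's x, y, z in degrees, then the closure in counts, from 0 (fully open) to 255 (shut). In form: dx dy dz ax ay az fingers; .... A call has 1 to 5 rows; each row shifts and turns the commanded pose from where the row before left it, along the tool's axes as they then stand; what a row does not reach is not made up. A row lasts 1/8 s, in which the tool goes at most 62.5 mm and 10.7 degrees, less where a joint would pass 70% of its speed; a pose out of reach is approached as far as the arm can. A call is refused whole if a number of a shift passes 6.25 or a number of a turn 10.7, either way. A call with a gripper value outside its range is refused whole. The fingers move at their own pace and stop on an object; FORCE is the grip in N (left out, the last holds). Time passes only in rows, so rows that do not move let the fingers close. It gives the time, the measured TCP pose, the force, the opening and the grip force at its end, in the units of the state.
- r.observe(): the state, without advancing time (a new reading comes with each control period).
- r.read_camera(name): name is "scene" or "top"; returns a dict with "img" (384x512x3 uint8, red, green, blue), "fx", "fy", "cx", "cy" (pixels), "eye" and "attitude" of the camera in the world. Camera axes: x right, y up, looking along -z (the intrinsics and any distortion apply to the point x, -y, -z); pixel columns grow to the right and rows downward; lengths in mm; the calibration is good to about 2 mm. A picture is of the moment at which its call begins. There is no depth.
- r.sign_off(): hands the job in; it is judged then, once.
Trained networks look in a picture, given as the dict that the camera call returned (one of the last four; its "shot" number tells which), for a name from the list of things; names that differ only in an ending like _2 or _b are one class to them, and where a whole thing is asked for, a point or a joint stands for the part that bears it (a point fixed in the world has none). Each returns a list of dicts, best first, with "conf" (0 to 1); they miss things now and then, are a little off and sometimes report something else, mostly with a low value. They report only what shows in the picture. A call takes as long as a camera call.
- r.spot_in(picture, thing): "rect" ([left, top, right, bottom] in pixels, round what is visible of it).
The state is a dict: "clock": time; "joint_pos": joint angles; "qvel": joint speeds; "joint_torque": joint torques, N m; "tool_pos": TCP position; "tool_rot": TCP orientation; "contact_force": force on the tool from outside, world axes, zero at the start; "moment": the same for the moment, N m; "grip_width": finger opening in mm; "gripper_force": force on a finger pad.
Only numpy, scipy, OpenCV 4.12 (cv2) and the standard library are available. Lean on these libraries where they do the work, as an engineer would, in place of code of your own. Each camera call takes 0.05 s, during which the arm holds its last target. There are 200 camera calls.

TASK

With the fingertips, push the jig's sliding end plate all the way towards the fixed end plate so that the three cells in the channel stand tightly face to face with no gaps; only after that, push the raised hold-down bar over until it lies fully shut across the cells. Do not lift any cell or drag anything else about: the cells stay standing in the jig, and the spare cell, the meter and the screwdriver beside it stay where they are.

Things in the scene. Friction and masses are not known exactly. Their poses are not given: they have to be found in the camera images.
- jig: aluminium stacking jig fixed to the bench, deck 245 x 180 x 12 mm. Origin: under the deck's middle, z up, +x along the channel away from the robot. In its frame (mm): fixed end plate x 90 (inner face) to 106, 110 wide, top z 105; black side rails at y +-47 to 55, top z 30; hinge post x 37..73, y 72..86, top z 92; rest post x 37..73, y -70..-58, top z 95.
- pusher_face (a point): middle of the sliding end plate's outer face (robot's side, away from the cells), 73 mm above the bench; push it along the jig's +x. Upright aluminium plate 12 mm thick, 92 mm wide, z = 14 to 98 mm; at its foot a 10 mm tall block reaches 24 mm out from this face. Axes as the jig's.
- pusher (a joint): travel of the sliding plate (m): 0 fully drawn back, grows along the jig's +x. At 0.064 the three cells are tight together against the fixed end plate; the cells, not a stop of the slide, end its travel. Slide friction about 2 N, with the cells up to about 15 N; it stays where it is left.
- bar (a joint): angle of the steel hold-down bar (rad): 0 shut (level across the cells, its end on the rest post), about 1.57 upright, 1.9 its stop. It opens upwards on the jig's +y side. Stiff hinge (friction 0.11 N m): it stays where it is left and must be pushed all the way.
- bar_hinge (a point): the bar's hinge axis, on the jig's +y side at jig x = 55, y = 79, z = 101 mm; the axis runs along the jig's x. Axes as the jig's.
- bar_end (a point): middle of the bar's free end, 142 mm from the hinge axis. The bar is a flat steel strip 44 mm wide (along the jig's x), 8 mm thick, centred on the hinge axis; shut, it runs from the hinge along the jig's -y, top face at z = 105 mm, 3 mm clear of the cells.
- cell1: a prismatic battery cell, 27 (along the jig's x) x 90 x 80 mm, about 0.4 kg, pale wrap with a black top and two 2 mm high round terminals; stands loose on its 27 x 90 mm foot in the jig's channel. Origin: centre of its underside; z up, x across its 27 mm thickness. The cell nearest the fixed end plate.
- cell2: a prismatic battery cell, 27 (along the jig's x) x 90 x 80 mm, about 0.4 kg, pale wrap with a black top and two 2 mm high round terminals; stands loose on its 27 x 90 mm foot in the jig's channel. Origin: centre of its underside; z up, x across its 27 mm thickness. The middle cell.
- cell3: a prismatic battery cell, 27 (along the jig's x) x 90 x 80 mm, about 0.4 kg, pale wrap with a black top and two 2 mm high round terminals; stands loose on its 27 x 90 mm foot in the jig's channel. Origin: centre of its underside; z up, x across its 27 mm thickness. The cell nearest the sliding plate.
- spare_cell: bystander: a like cell (27 x 90 x 80 mm) standing on the bench on the jig's -y side. Origin: centre of its underside.
- meter: bystander: dark hand meter lying on its back, 140 x 70 x 36 mm, on the jig's -y side. Origin: centre of its underside.
- driver: bystander: screwdriver with a black handle, about 200 mm long, lying on the bench on the jig's +y side. Origin: under its length.

How it is judged:
By the outcome, as a careful person would: the job done as asked, in the order asked, and still so for the second after the job is handed in, with the robot touching nothing.
It also fails if it takes over 48 s, if anything falls off the work surface, if the arm or the gripper's body presses on something with over 40 N, if the wrist force passes 120 N, or if a joint passes its speed limit or range.

## Working session

There is one attempt and no reset: what is moved stays moved. The work goes in short steps, Python scripts to look and compute and a shell command to move; the robot and the scene stay as the last step left them, time stands still between calls to the robot, and variables do not carry over. Pictures are saved under pics/ and viewed, at most 10 in all, crops included, and the job is handed in when it is done.

```bash
mkdir -p pics; ls; python3 - <<'E'
from rig import r
import cv2,numpy as np
s=r.observe();print(s)
ims=[]
for n in("scene","top"):
    p=r.read_camera(n);print(n,{k:v for k,v in p.items() if k!="img"})
    cv2.imwrite(f"pics/{n}0.png",p["img"][:,:,::-1])
    for t in("jig","pusher_face","bar","cell1","spare_cell","meter","driver","bar_end","bar_hinge"):
        print(t,[(np.round(d["rect"]).tolist(),round(d["conf"],2)) for d in r.spot_in(p,t)][:4])
E
```

```text
pics
{'clock': 0.0, 'joint_pos': array([-9.93362901e-01,  2.55737333e-01,  1.06980002e-01, -4.82150554e-04,
       -1.42392711e+00, -2.84606372e-01]), 'qvel': array([ 4.72094634e-05,  5.69919573e-04, -5.31578736e-04, -1.02408170e-03,
        1.78630913e-03, -2.44159993e-04]), 'joint_torque': array([ 4.03011509e-04, -3.86635458e+01,  2.37940979e+01,  5.36515161e+00,
       -6.01203705e-03, -1.55301734e-05]), 'tool_pos': array([ 158.66978105, -526.07502824,  230.39007284]), 'tool_rot': array([-1.77785942e-04, -1.45855784e-01,  9.89305384e-01,  9.57334581e-04]), 'contact_force': array([-0.44756329,  0.40015298,  0.35492474]), 'moment': array([0.00105033, 0.03504152, 0.01740211]), 'gripper_force': 0.0, 'grip_width': 85.51220643570875}
scene {'fx': 468.4761188338936, 'fy': 468.4761188338936, 'cx': 256.1081405793841, 'cy': 194.20579623120517, 'eye': array([1275.68217334,  468.44618907,  745.00571612]), 'attitude': array([0.4112153 , 0.20310296, 0.37334807, 0.80638848]), 'shot': 1}
jig [([179.0, 125.0, 286.0, 240.0], 0.83)]
pusher_face [([227.0, 151.0, 252.0, 166.0], 0.47), ([183.0, 126.0, 
[... 623 characters left out ...]
[ 514.51018524,   21.68206338, 1071.91405448]), 'attitude': array([-0.70370965, -0.02384349,  0.02959314,  0.70947055]), 'shot': 2}
jig [([236.0, 139.0, 331.0, 247.0], 0.73)]
pusher_face [([271.0, 204.0, 309.0, 221.0], 0.57)]
bar [([244.0, 155.0, 270.0, 187.0], 0.68)]
cell1 [([266.0, 182.0, 303.0, 207.0], 0.79), ([263.0, 169.0, 301.0, 194.0], 0.58), ([265.0, 151.0, 299.0, 172.0], 0.57)]
spare_cell [([331.0, 169.0, 372.0, 196.0], 0.57)]
meter [([309.0, 131.0, 369.0, 166.0], 0.82)]
driver [([214.0, 173.0, 221.0, 246.0], 0.69), ([273.0, 202.0, 312.0, 223.0], 0.37)]
bar_end [([246.0, 162.0, 268.0, 187.0], 0.8), ([313.0, 129.0, 369.0, 166.0], 0.73)]
bar_hinge [([235.0, 138.0, 332.0, 248.0], 0.6)]
```

```bash
python3 - <<'E'
import cv2
a=cv2.imread("pics/top0.png")[120:265,195:390];cv2.imwrite("pics/tc.png",cv2.resize(a,None,fx=4,fy=4,interpolation=2))
a=cv2.imread("pics/scene0.png")[100:250,110:310];cv2.imwrite("pics/sc.png",cv2.resize(a,None,fx=4,fy=4,interpolation=2))
E
```

```text
(no output)
```

View pics/tc.png

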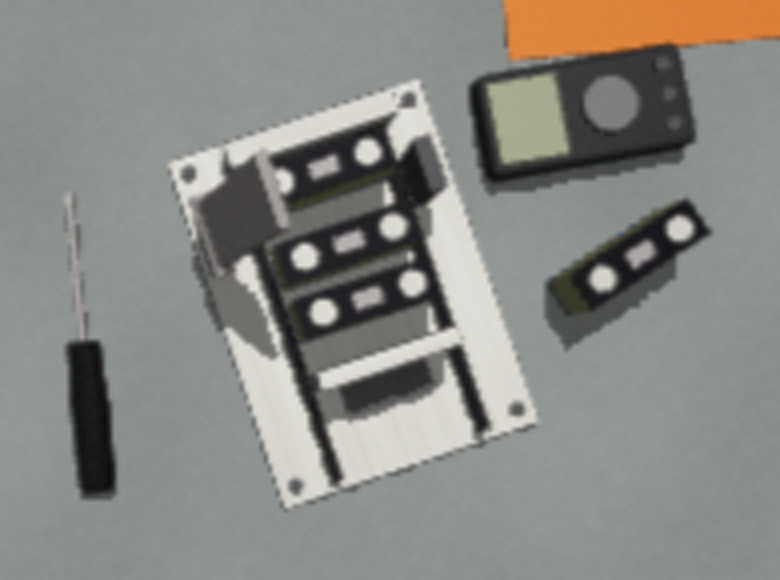

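View pics/sc.png

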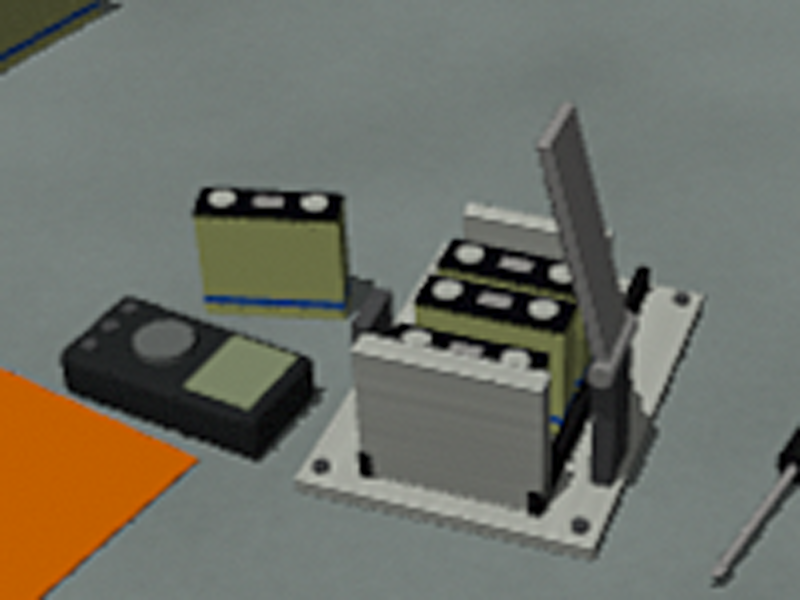

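The top view shows the jig's deck corners at crop pixels (168,160), (420,80), (537,423) and (287,510). The sliding plate's outer top edge runs from (320,388) to (465,345). The scene crop shows the bar near upright with its end corners at (572,103) and (540,148). I'll fit the poses from these.

```bash
cat >h.py <<'E'
import numpy as np
from scipy.spatial.transform import Rotation as R
from scipy.optimize import least_squares
C={"top":(397.33,252.645,185.52,[514.51,21.682,1071.914],[-0.70370965,-0.02384349,0.02959314,0.70947055],195,120),
"scene":(468.476,256.108,194.206,[1275.682,468.446,745.006],[0.4112153,0.20310296,0.37334807,0.80638848],110,100)}
def proj(c,P):
    f,cx,cy,e,q,_,_=C[c]; p=R.from_quat([q[1],q[2],q[3],q[0]]).inv().apply(np.atleast_2d(P)-e)
    return np.c_[cx+f*p[:,0]/-p[:,2],cy+f*p[:,1]/p[:,2]]
def unc(c,uv): return (np.array(uv,float)+.5)/4-.5+np.array(C[c][5:7])
def J(v,P): return R.from_euler('z',v[2]).apply(np.atleast_2d(P))+[v[0],v[1],0]
E
python3 - <<'E'
from h import *
D=[[122.5,90,12],[122.5,-90,12],[-122.5,-90,12],[-122.5,90,12]]
t=unc("top",[(168,160),(420,80),(537,423),(287,510)])
s=unc("scene",[(592,553),(295,478),(705,293)])
be=unc("scene",[(540,148),(572,103)]); pt=unc("top",[(320,388),(465,345)])
def f(v):
    a=v[3]
    bar=[[55+k,79-142*np.cos(a)+o*np.sin(a)*1,101+142*np.sin(a)+o*np.cos(a)] for k,o in((22,0),(-22,0))]
    ps=[[v[4],46,98],[v[4],-46,98]]
    return np.r_[(proj("top",J(v,D))-t).ravel(),(proj("scene",J(v,np.array(D)[[0,1,3]]))-s).ravel(),
      (proj("scene",J(v,bar))-be).ravel(),(proj("top",J(v,ps))-pt).ravel()]
o=least_squares(f,[450,0,.2,1.6,-80]);v=o.x
print(v.round(3),o.fun.round(1))
for n,p in dict(face=[v[4],0,73],hinge=[55,79,101],barend=[55,79-142*np.cos(v[3]),101+142*np.sin(v[3])],rest=[55,-64,95]).items():print(n,J(v,p).round(1))
E
```

```text
[ 5.76316e+02 -6.65740e+01  3.13000e-01  1.32600e+00 -5.49240e+01] [-0.6 -0.1 -0.3 -0.9  0.3 -0.2 -1.3 -0.4 -0.1 -1.2 -0.7 -0.2 -0.2  0.4
  0.6 -1.4 -0.7 -1.1  0.   0.7 -0.7 -0.5]
face [[524.1 -83.5  73. ]]
hinge [[604.3  25.5 101. ]]
barend [[614.9  -7.2 238.8]]
rest [[ 648.4 -110.5   95. ]]
```

```bash
cat >>h.py <<'E'
V=np.array([576.3,-66.6,.313])
def st():
    from rig import r
    s=r.observe();p=R.from_euler('z',-V[2]).apply(s["tool_pos"]-[V[0],V[1],0]);q=s["tool_rot"]
    rr=(R.from_euler('z',-V[2])*R.from_quat([q[1],q[2],q[3],q[0]])).as_matrix()
    print("t",s["clock"],"jig",p.round(1),"F jig",R.from_euler('z',-V[2]).apply(s["contact_force"]).round(1),"\n",rr.round(3),s["grip_width"])
    return p,rr
E
python3 -m jog '-4.3 2.9 0 0 0 -1.1 255;-4.3 2.9 0 0 0 0 255;-4.3 2.9 0 0 0 0 255;-4.3 2.9 0 0 0 0 255;-4.3 2.9 0 0 0 0 255'
python3 -m jog '-4.3 2.9 0 0 0 0 255;-4.3 2.9 0 0 0 0 255;-4.3 2.9 0 0 0 0 255;-4.3 2.9 0 0 0 0 255;-4.3 2.9 0 0 0 0 255'
python3 -m jog '0 0 0 0 0 0 255;0 0 0 0 0 0 255'
python3 - <<'E'
from h import *
st()
from rig import r
import cv2
ims=[]
for n,(x,y) in dict(top=(195,120),scene=(110,100)).items():
    p=r.read_camera(n)["img"][y:y+145,x:x+195,::-1];ims.append(cv2.resize(p,(400,300),interpolation=2))
cv2.imwrite("pics/a.png",np.hstack(ims))
E
```

```text
clock: 1.62
tool_pos: [320.5, -321.8, 231.5]
tool_rot: [0.0, -0.155, 0.988, -0.0]
contact_force: [1.4, -0.7, -0.5]
grip_width: 0.0
gripper_force: 0.0
clock: 2.25
tool_pos: [480.7, -117.7, 231.6]
tool_rot: [0.0, -0.156, 0.988, -0.0]
contact_force: [0.5, -1.4, -0.0]
grip_width: 0.4
gripper_force: 0.0
clock: 2.5
tool_pos: [479.7, -119.2, 231.2]
tool_rot: [-0.0, -0.156, 0.988, -0.0]
contact_force: [-0.5, 0.2, -0.9]
grip_width: -0.1
gripper_force: 0.0
t 2.5 jig [-108.1  -20.3  231.2] F jig [-0.4  0.3 -0.9] 
 [[-1.  0. -0.]
 [ 0.  1. -0.]
 [ 0. -0. -1.]] -0.12453975648212906
```

View pics/a.png

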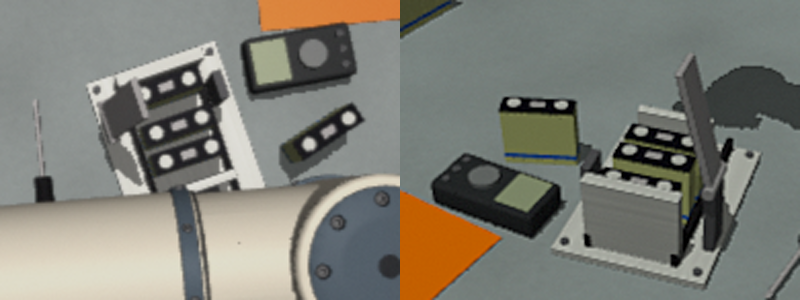

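The arm covers the near end of the jig; the gripper is behind the plate, and everything is undisturbed. Next I lower it and push.

```bash
python3 -m jog '0 0 5.5 0 0 0 255;0 0 5.5 0 0 0 255;0 0 5.5 0 0 0 255;0 0 0 0 0 0 255'
python3 -m jog '-1 0 0 0 0 0 255;-1 0 0 0 0 0 255;-1 0 0 0 0 0 255;-0.5 0 0 0 0 0 255;-0.5 0 0 0 0 0 255'
python3 -m jog '-0.5 0 0 0 0 0 255;-0.5 0 0 0 0 0 255;-0.5 0 0 0 0 0 255'
python3 - <<'E'
from h import *
st()
E
```

```text
clock: 3.1
tool_pos: [476.0, -120.0, 63.4]
tool_rot: [-0.004, -0.154, 0.988, 0.001]
contact_force: [0.9, -0.3, 1.5]
grip_width: -0.1
gripper_force: 0.0
clock: 3.72
tool_pos: [518.2, -106.7, 66.4]
tool_rot: [0.0, -0.155, 0.988, 0.0]
contact_force: [-0.3, -0.4, -0.0]
grip_width: -0.3
gripper_force: 0.0
clock: 4.1
tool_pos: [531.8, -102.3, 66.1]
tool_rot: [-0.001, -0.155, 0.988, 0.0]
contact_force: [-1.8, 0.0, 2.0]
grip_width: 0.3
gripper_force: 1.2
t 4.1 jig [-53.3 -20.3  66.1] F jig [-1.7  0.6  2. ] 
 [[-1.     0.001 -0.001]
 [ 0.001  1.     0.   ]
 [ 0.001  0.    -1.   ]] 0.3033950196267081
```

```bash
python3 -m jog '-0.5 0 0 0 0 0 255;-0.5 0 0 0 0 0 255;-0.5 0 0 0 0 0 255;-0.5 0 0 0 0 0 255'
python3 -m jog '-0.4 0 0 0 0 0 255;-0.4 0 0 0 0 0 255;-0.4 0 0 0 0 0 255'
python3 -m jog '-0.2 0 0 0 0 0 255;-0.2 0 0 0 0 0 255'
python3 - <<'E'
from h import *
st()
from rig import r
import cv2
p=r.read_camera("scene")["img"][100:245,160:355,::-1];cv2.imwrite("pics/b.png",cv2.resize(p,(780,580),interpolation=2))
E
```

```text
clock: 4.6
tool_pos: [550.6, -96.1, 66.1]
tool_rot: [-0.001, -0.155, 0.988, 0.0]
contact_force: [-7.7, -0.5, 4.2]
grip_width: -0.1
gripper_force: 3.4
clock: 4.97
tool_pos: [561.5, -92.5, 66.1]
tool_rot: [-0.001, -0.155, 0.988, 0.0]
contact_force: [-7.5, 0.3, 4.5]
grip_width: 0.2
gripper_force: 3.5
clock: 5.22
tool_pos: [565.4, -91.3, 66.1]
tool_rot: [-0.001, -0.155, 0.988, 0.0]
contact_force: [-6.8, -0.4, 4.1]
grip_width: -0.2
gripper_force: 3.3
t 5.225 jig [-18.  -20.1  66.1] F jig [-6.6  1.8  4.1] 
 [[-1.     0.001 -0.002]
 [ 0.001  1.     0.001]
 [ 0.002  0.001 -1.   ]] -0.1547620220963901
```

View pics/b.png

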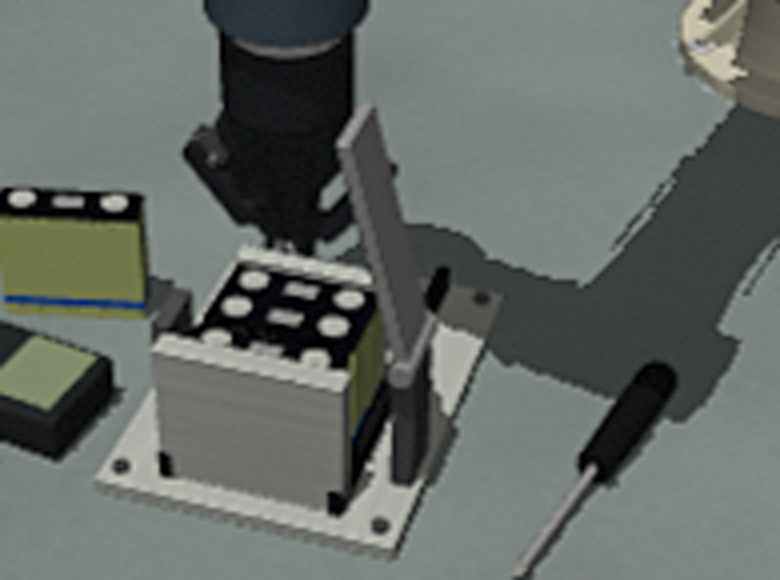

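The cells are nearly closed up in the view (tops at (210–375, 265–360)), and the force is still only at sliding level. I continue in small steps until the force rises.

```bash
for i in 1; do :; done; python3 -m jog '-0.2 0 0 0 0 0 255;-0.2 0 0 0 0 0 255' | grep -E "pos|force"
python3 -m jog '-0.2 0 0 0 0 0 255;-0.2 0 0 0 0 0 255'| grep -E "pos|force"
python3 -m jog '-0.1 0 0 0 0 0 255;-0.1 0 0 0 0 0 255'| grep -E "pos|force"
```

```text
tool_pos: [569.1, -90.1, 66.0]
contact_force: [-7.3, 0.1, 4.0]
gripper_force: 3.3
tool_pos: [572.0, -89.1, 66.0]
contact_force: [-8.8, 0.0, 5.7]
gripper_force: 4.7
tool_pos: [572.6, -88.9, 66.0]
contact_force: [-15.9, -1.1, 9.8]
gripper_force: 7.5
```

```bash
python3 -m jog '-0.1 0 0 0 0 0 255;-0.1 0 0 0 0 0 255' | grep -E "pos|force"
python3 -m jog '-0.1 0 0 0 0 0 255;0 0 0 0 0 0 255'| grep -E "pos|force"
python3 - <<'E'
from h import *
st()
E
```

```text
tool_pos: [572.6, -88.9, 66.0]
contact_force: [-20.7, -1.6, 14.6]
gripper_force: 10.4
tool_pos: [572.5, -89.0, 65.9]
contact_force: [-22.2, -2.1, 13.3]
gripper_force: 10.8
t 6.525 jig [-10.5 -20.1  65.9] F jig [-21.8   4.9  13.3] 
 [[-1.     0.002 -0.013]
 [ 0.002  1.     0.002]
 [ 0.013  0.002 -1.   ]] -0.05483627817680589
```

The force climbs with no further motion, so the cells are tight. Now I back off and go round to the bar's +y side.

```bash
python3 -m jog '0.5 0 0 0 0 0 255;2 0 0 0 0 0 255;2.2 0 0 0 0 0 255;0 0 -6 0 0 0 255;0 0 -6 0 0 0 255' | grep -E "pos|force"
python3 -m jog '0 5.5 0 0 0 0 255;0 6 0 0 0 0 255;0 5.5 0 0 0 0 255;-5 0 0 0 0 0 255;-5.5 0 0 0 0 0 255'| grep -E "pos|force"
python3 -m jog '-0.7 0 0 0 0 0 255;0 0 0 0 0 0 255'| grep -E "pos|force"
python3 - <<'E'
from h import *
st()
from rig import r
import cv2
ims=[]
for n,(x,y) in dict(top=(195,120),scene=(160,100)).items():
    p=r.read_camera(n)["img"][y:y+145,x:x+195,::-1];ims.append(cv2.resize(p,(400,300),interpolation=2))
cv2.imwrite("pics/c.png",np.hstack(ims))
E
```

```text
tool_pos: [534.6, -101.9, 187.8]
contact_force: [1.5, -0.3, 0.8]
gripper_force: 0.0
tool_pos: [583.9, 94.3, 187.7]
contact_force: [0.5, -0.5, 0.9]
gripper_force: 0.0
tool_pos: [589.3, 94.8, 185.9]
contact_force: [-0.5, 0.4, -0.1]
gripper_force: 0.0
t 8.025 jig [ 62.1 149.6 185.9] F jig [-0.3  0.5 -0.1] 
 [[-1.     0.001  0.001]
 [ 0.001  1.    -0.   ]
 [-0.001 -0.    -1.   ]] 0.19172166490930212
```

View pics/c.png

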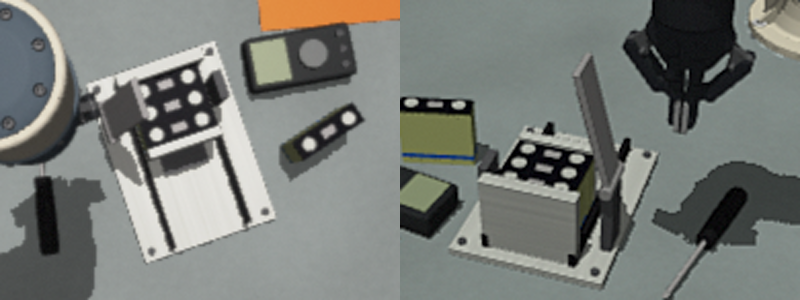

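Both views show the cells tight together, with the bar leaning towards -y and the bystanders untouched. I raise the tip so that only the fingertip meets the bar near its end, then follow the arc.

```bash
python3 -m jog '0.5 0 -3.4 0 0 0 255;0 -5 0 0 0 0 255;0 -2 0 0 0 0 255;0 -0.5 0 0 0 0 255' | grep -E "pos|force"
python3 -m jog '0 -0.7 0 0 0 0 255;0 -0.8 0.1 0 0 0 255;0 -0.8 0.2 0 0 0 255;0 -0.8 0.2 0 0 0 255'| grep -E "pos|force"
python3 - <<'E'
from h import *
st()
from rig import r
import cv2
p=r.read_camera("scene")["img"][90:235,180:375,::-1];cv2.imwrite("pics/d.png",cv2.resize(p,(600,446),interpolation=2))
E
```

```text
tool_pos: [606.4, 20.3, 220.6]
contact_force: [0.3, 1.2, -0.1]
gripper_force: 0.0
tool_pos: [616.3, -8.1, 214.9]
contact_force: [-0.4, 1.1, -0.2]
gripper_force: 0.3
t 9.125 jig [ 56.1  43.4 214.9] F jig [-0.1  1.1 -0.2] 
 [[-1.     0.001 -0.   ]
 [ 0.001  1.     0.   ]
 [ 0.     0.    -1.   ]] -0.14949807259703018
```

View pics/d.png

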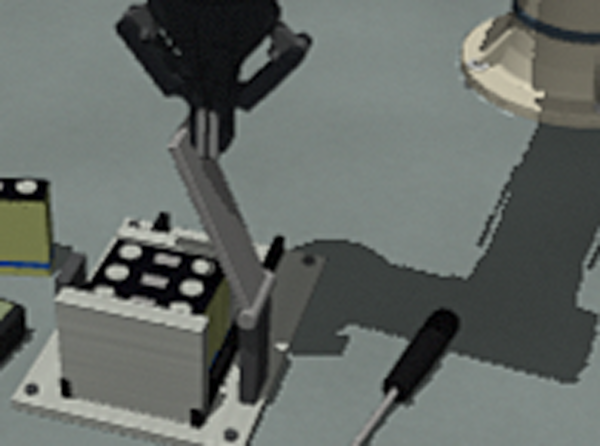

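The bar is following the fingertips, with contact near its end at (195,150). Continuing along the arc.

```bash
python3 -m jog '0 -1.6 0.9 0 0 0 255;0 -1.6 1.1 0 0 0 255;0 -1.0 1.1 0 0 0 255;0 -1.0 1.2 0 0 0 255;0 -0.8 1.3 0 0 0 255' | grep -E "pos|force"
python3 -m jog '0 -0.6 1.3 0 0 0 255;0 -0.4 1.2 0 0 0 255;0 -0.3 1.2 0 0 0 255;0 -0.1 0.9 0 0 0 255;0 0 0 0 0 0 255'| grep -E "pos|force"
python3 - <<'E'
from h import *
st()
E
```

```text
tool_pos: [634.7, -65.8, 158.3]
contact_force: [1.4, 0.1, 0.5]
gripper_force: 0.2
tool_pos: [638.4, -78.3, 112.3]
contact_force: [0.4, -0.3, 0.3]
gripper_force: 0.0
t 10.425 jig [ 55.5 -30.2 112.3] F jig [ 0.3 -0.4  0.3] 
 [[-1.     0.001 -0.002]
 [ 0.001  1.     0.001]
 [ 0.002  0.001 -1.   ]] 0.29313729592620374
```

```bash
python3 -m jog '0 0 0.4 0 0 0 255;0 0 0.3 0 0 0 255' | grep -E "pos|force"
python3 -m jog '0 0 0.2 0 0 0 255;0 0 0.1 0 0 0 255;0 0 0 0 0 0 255'| grep -E "pos|force"
```

```text
tool_pos: [639.2, -78.2, 106.5]
contact_force: [0.3, -0.2, 0.5]
gripper_force: 0.1
tool_pos: [639.1, -78.3, 105.0]
contact_force: [-3.3, 1.0, 8.1]
gripper_force: 3.7
```

```bash
python3 - <<'E'
from h import *
st()
from rig import r
import cv2
p=r.read_camera("scene")["img"][90:235,150:345,::-1];cv2.imwrite("pics/e.png",cv2.resize(p,(600,446),interpolation=2))
E
```

```text
t 11.05 jig [ 56.2 -30.4 105. ] F jig [-2.8  1.9  8.1] 
 [[-1.     0.     0.001]
 [ 0.     1.    -0.001]
 [-0.001 -0.001 -1.   ]] -0.02440909981153775
```

View pics/e.png

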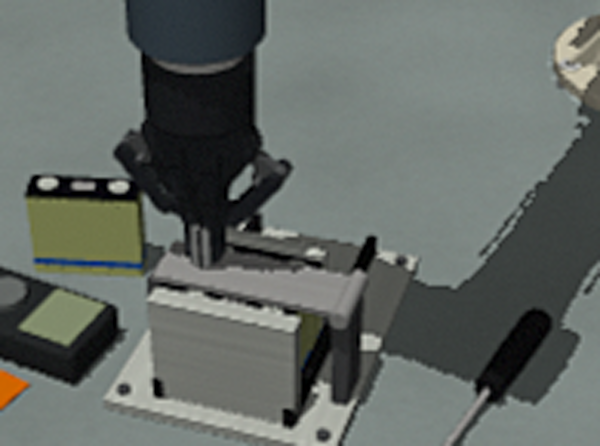

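The bar lies level across the cells, with the fingertip at z = 105 and the force rising. One more small press, then I lift away and check.

```bash
python3 -m jog '0 0 0.15 0 0 0 255;0 0 0 0 0 0 255' | grep -E "pos|force"
python3 -m jog '0 0 -2 0 0 0 255;0 0 -5 0 0 0 255;0 0 -5 0 0 0 255;4 0 -3 0 0 0 255;5 0 0 0 0 0 255'| grep -E "pos|force"
python3 -m jog '5 0 0 0 0 0 255;5 0 0 0 0 0 255;5 0 0 0 0 0 255;0 0 0 0 0 0 255;0 0 0 0 0 0 255'| grep -E "pos|force"
python3 - <<'E'
from h import *
st()
from rig import r
import cv2
ims=[]
for n,(x,y) in dict(top=(195,120),scene=(110,100)).items():
    p=r.read_camera(n)["img"][y:y+145,x:x+195,::-1];ims.append(cv2.resize(p,(400,300),interpolation=2))
cv2.imwrite("pics/f.png",np.hstack(ims))
E
```

```text
tool_pos: [639.2, -78.3, 104.9]
contact_force: [-6.0, 2.2, 13.6]
gripper_force: 6.8
tool_pos: [554.0, -106.3, 254.4]
contact_force: [0.2, 0.5, 0.3]
gripper_force: 0.0
tool_pos: [410.7, -152.0, 252.1]
contact_force: [0.4, 0.6, 0.7]
gripper_force: 0.0
t 12.6 jig [-183.9  -30.3  252.1] F jig [0.6 0.5 0.7] 
 [[-1.     0.001  0.001]
 [ 0.001  1.    -0.   ]
 [-0.001 -0.    -1.   ]] 0.13032786016460168
```

View pics/f.png

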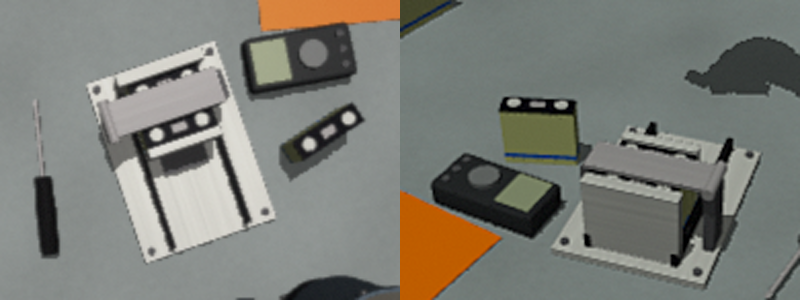

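The bar is shut on the rest post, the plate is tight against the cells, and the bystanders haven't moved.

```bash
python3 -c "
from rig import r
print(r.sign_off())"
```

```text
the job is handed in; nothing more can be done
None
```

The job is handed in: I pushed the sliding plate until the three cells stopped tight against the fixed end plate, then pushed the hold-down bar fully shut across them. The spare cell, meter and screwdriver look unmoved in the final pictures, and the clock read 12.6 s at the last check.

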